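# Fit up a hanger plate and boss on the crown of a muffler

## Robot

A 6-joint arm with a two-finger parallel gripper is mounted at the origin on the work surface. World frame = base frame: x ahead of the robot, y to its left, z up, the work surface at z = 0. Lengths are in mm, angles in rad, forces in N, time in s.
With the tool pointing down it reaches from about 350 to 775 mm from the base axis. Payload 7.3 kg.
Tool frame: the origin (TCP) lies at the centre of the arm's flange, where the gripper is bolted on; the fingertips stand 178 mm ahead of it and the grasp point (between the pads) lies 159 mm ahead of it; z points along the fingers, y is the line along which they close (so a half turn about z gives the same grasp; the last joint's range is limited). The gripper opens to 92 mm and grips with 3 to 60 N. Pads are 19 mm wide; open, the fingers measure 130 mm over their backs; the gripper's body (75 mm by 190 mm) begins 47 mm behind the grasp point.
Start: joints at [-1.391, 0.342, 1.524, -0, 1.275, -0.146], TCP at [168.055, -497.378, 404.741] pointing down, gripper open.
Joint ranges: [-2.53, 2.53], [-0.77, 2.02], [0.04, 2.7], [-1, 4.14], [0.28, 2.66], [-3.11, 3.11]. Speed limits (rad/s): [2.57, 2.57, 3.14, 3.14, 3.14, 3.14].

## Interface

Orientations are given as [roll, pitch, yaw] about the fixed x, y, z axes, in that order (R = Rz(yaw) Ry(pitch) Rx(roll)).
In Python, from plant import * gives the robot as it stands. The module is installed in compiled form; this text tells all that it offers.
- The arm moves only by the shell command python3 -m inch 'ROWS'. ROWS is JSON, a list of rows, each a list of 5 numbers: the shift along the tool's x, y, z in m, then the turn about the tool's z in rad, then the opening, from 0 (shut) to 1 (fully open). In form: [[tx, ty, tz, spin, claw], ...]. A call has 1 to 8 rows; each row is the pose to reach, as a shift and turn from the pose commanded when the call began, along the tool's axes at that moment; what a row does not reach only later rows make up. A row lasts 1/12 s, in which the tool goes at most 41.7 mm and 7.16 degrees, less where a joint would pass 70% of its speed; a pose out of reach is approached as far as the arm can. A call with a gripper value outside its range is refused whole. The fingers move at their own pace and stop on an object; the grip force is fixed at half the most. Time passes only in rows, so rows that repeat a pose let the fingers close. It gives the time, the measured TCP pose, the force, the opening and the grip force at its end, in the units of the state.
- get_obs(): the state, without advancing time (a new reading comes with each control period).
- capture(name): name is "scene" or "top" or "wrist"; returns a dict with "color" (420x560x3 uint8, red, green, blue), "intrinsics" (3x3 intrinsics, pixels), "pose" (4x4, takes a point from camera to world coordinates). Camera axes: x right, y down, z forward; pixel columns grow to the right and rows downward; lengths in mm; the calibration is good to about 2 mm. A picture is of the moment at which its call begins. There is no depth.
- close_job(): hands the job in; it is judged then, once.
Trained networks look in a picture, given as the dict that the camera call returned (one of the last four; its "shot" number tells which), for a name from the list of things; names that differ only in an ending like _2 or _b are one class to them, and where a whole thing is asked for, a point or a joint stands for the part that bears it (a point fixed in the world has none). Each returns a list of dicts, best first, with "conf" (0 to 1); they miss things now and then, are a little off and sometimes report something else, mostly with a low value. They report only what shows in the picture. A call takes as long as a camera call. They do not tell look-alikes from the thing itself.
- look_for(picture, target): "rect" ([centre column, centre row, width, height] in pixels, round what is visible of it).
- trace(picture, target): "pixels" (420x560 bool, what is visible of it) and "rect" ([centre column, centre row, width, height] in pixels, round what is visible of it).
- tip_of(picture, target): "centre" ([column, row] in pixels: a listed point, or the origin of a listed thing).
The state is a dict: "time": time; "joint_positions": joint angles; "dq": joint speeds; "tau": joint torques, N m; "tool_pos": TCP position; "tcp_rot": TCP orientation; "contact_force": force on the tool from outside, world axes, zero at the start; "moment": the same for the moment, N m; "grip_width": finger opening in mm; "finger_force": force on a finger pad.
Only numpy, scipy, OpenCV 4.12 (cv2) and the standard library are available. Lean on these libraries where they do the work, as an engineer would, in place of code of your own. Each camera call takes 0.05 s, during which the arm holds its last target. There are 200 camera calls.

## Task

Get the hanger mount ready for tacking: lay the copper-coloured plate flat on the very top of the round muffler, centred over the yellow band and with its long side square across the muffler, and let go so that it balances there level by itself. Then stand the brass boss upright, wide end down, on the middle of the plate and let go, with both staying balanced and level. Set both down gently, without dropping them or pressing hard on the muffler, and leave the red magnetic square, the jar and the lying bar clamp where they are.

Things in the scene. Friction and masses are not known exactly. Their poses are not given: they have to be found in the camera images.
- muffler: fixed steel muffler lying in a blue cradle; body 110 mm in diameter and 260 mm long, with a 44 mm pipe stub 35 mm long at each end (330 mm over all); origin on the table under its middle, x along the muffler's horizontal axis (which is 62 mm above the table), z up; its crown (highest line) is 117 mm above the table; cradle blocks reach 57 mm to either side, 34 mm high
- mark_top (a point): the point where the middle of the yellow paint band (12 mm wide, all round the muffler, practically flush) crosses the crown, 117 mm above the table; x along the muffler's axis, y across it, z up
- plate: loose copper-coloured rectangular plate, 42 mm (x) by 84 mm (y, long side) by 8 mm thick, about 0.2 kg, lying flat on the table at the start; origin in the centre of its underside, z up; a small black dot marks the middle of its top
- boss: loose brass boss standing on the table: round flange 36 mm in diameter and 8 mm high below, neck 28 mm in diameter above it, 30 mm high in all, about 0.17 kg; origin in the centre of its underside, z up
- mag_square: loose red magnetic welding square (bystander), foot 70 mm (x) by 24 mm (y), 62 mm high, beside the boss; origin under the centre of its foot
- bar_clamp: loose small aluminium bar clamp with a green handle, lying on its side near one short end of the plate (bystander), within 65 mm of its origin lengthwise (x) and 40 mm across (y), 24 mm high; origin near its middle, on the table
- gel_jar: loose white jar with a blue cap (bystander), 62 mm in diameter, 58 mm high, standing beside the boss; origin in the centre of its underside
- post_clamp: fixed upright screw clamp that holds down the muffler's far pipe stub, 170 mm high; origin at the foot of its 18 mm post, 212 mm from the muffler's middle; its arm reaches 72 mm along its x, back over the stub, with an upright green handle 26 mm in diameter at 63 mm along x
Not all that is in view belongs to the job. Of the things that look like the plate, the smallest one is meant.

How it is judged (in metres and radians):
On the way, in this order (a step that is already met when the one before it is completed fails the run):
1. the plate balances by itself, level, square across the crown over the yellow band, let go (x of plate in the frame of mark_top between -0.012 and 0.012 m and y of plate in the frame of mark_top between -0.012 and 0.012 m and z of plate in the frame of mark_top between -0.006 and 0.006 m and angle between plate's own z axis and vertical below 0.15 rad and angle between the y axis of plate and the y axis of mark_top, either way round below 0.2 rad and contact force between plate and muffler above 0.2 N and contact force between plate and the fingers below 0.05 N and linear speed of plate below 0.03 m/s), for 0.3 s.
2. the boss stands on the middle of the balanced plate, let go (all of step 1 and horizontal distance between boss and plate below 0.012 m and z of boss in the frame of plate between 0.005 and 0.011 m and angle between boss's own z axis and vertical below 0.17 rad and contact force between boss and plate above 0.2 N and contact force between boss and the fingers below 0.05 N and linear speed of boss below 0.03 m/s), for 0.3 s.
At the end, for the whole second after the job is handed in: Plate on the muffler crown within 12 mm of the band middle along and across, square within 0.2 rad, tilt under 0.15 rad; boss upright on it (tilt under 0.17 rad) within 12 mm of its centre; both let go and at rest (under 30 mm/s) (all of step 2); the robot touches nothing.
It fails at once if the red magnetic square is moved by more than 20 mm (distance of mag_square from where it was at the start of the episode above 0.02 m).
It fails at once if the lying bar clamp is moved by more than 20 mm (distance of bar_clamp from where it was at the start of the episode above 0.02 m).
It fails at once if the jar is moved by more than 20 mm (distance of gel_jar from where it was at the start of the episode above 0.02 m).
It fails at once if the plate or the boss is dropped (falls out of the fingers from more than about 6 mm) ((contact force between plate and the fingers below 0.05 N and linear speed of plate above 0.35 m/s) or (contact force between boss and the fingers below 0.05 N and linear speed of boss above 0.35 m/s)).
It fails at once if the muffler is pressed or struck hard (more than 50 N) by the plate or the robot (contact force between any of plate, the arm, the fingers and muffler above 50 N).
It also fails if it takes over 67 s, if anything falls off the work surface, if the arm or the gripper's body presses on something with over 40 N, if the wrist force passes 120 N, or if a joint passes its speed limit or range.

## Working session

There is one attempt and no reset: what is moved stays moved. The work goes in short steps, Python scripts to look and compute and a shell command to move; the robot and the scene stay as the last step left them, time stands still between calls to the robot, and variables do not carry over. Pictures are saved under pics/ and viewed, at most 10 in all, crops included, and the job is handed in when it is done.

```bash
mkdir -p pics
cat > h.py <<'E'
from plant import *
import numpy as np, cv2
def ray(p,uv,z):
    K=np.array(p["intrinsics"]);T=np.array(p["pose"])
    d=T[:3,:3]@np.linalg.solve(K,[uv[0],uv[1],1.]);o=T[:3,3]
    return o+d*(z-o[2])/d[2]
def proj(p,X):
    K=np.array(p["intrinsics"]);T=np.array(p["pose"])
    c=K@(T[:3,:3].T@(np.array(X)-T[:3,3]));return c[:2]/c[2]
def save(p,n,box=None,s=1):
    im=p["color"][:,:,::-1]
    if box: im=im[box[1]:box[3],box[0]:box[2]]
    cv2.imwrite("pics/"+n,cv2.resize(im,None,fx=s,fy=s,interpolation=cv2.INTER_CUBIC))
E
python3 - <<'E'
from h import *
np.set_printoptions(precision=1,suppress=True)
for n in ("top","scene"):
    p=capture(n); save(p,n+"0.png",s=1.4)
    print(n,np.array(p["pose"])[:3,3])
    for t,z in (("plate",8),("boss",30),("mag_square",0),("bar_clamp",0),("gel_jar",0),("mark_top",117),("post_clamp",0),("muffler",0)):
        for d in tip_of(p,t)[:3]:
            zz=0 if t in("plate","boss") else z
            print(t,round(d["conf"],2),np.array(d["centre"]),ray(p,d["centre"],zz))
        if t in("plate","muffler","boss"):
            for d in trace(p,t)[:4]:
                (c,wh,a)=cv2.minAreaRect(np.argwhere(d["pixels"])[:,::-1].astype(np.float32))
                print("  trace",round(d["conf"],2),np.array(c),np.array(wh),a)
                if t=="plate":
                    b=cv2.boxPoints((c,wh,a)); q=np.array([ray(p,x,8) for x in b]); print(q[:,:2].tolist(), np.linalg.norm(q[1]-q[0]),np.linalg.norm(q[2]-q[1]))
E
```

```text
top [ 341.9  -12.1 1238.4]
plate 0.9 [406.1 248.7] [ 466.  -300.8    0. ]
plate 0.67 [394.1 307.9] [ 324.4 -270.9    0. ]
plate 0.59 [345.8 159.6] [ 683.9 -153.3    0. ]
  trace 0.96 [410.  247.6] [35.7 18.6] 68.19859313964844
[[498.78025547146063, -272.02435338852825], [516.7111544113741, -313.6989966537578], [437.7137607673435, -344.3438409293956], [420.1199460205938, -303.0435319077778]] 45.36841443204214 84.73307903781152
  trace 0.57 [394.4 308.6] [51.8 25.9] 52.12501525878906
[[350.2154034937777, -208.51308436516445], [388.9004203630998, -256.91882385159255], [295.6873068636229, -331.0247087486916], [257.9197687163652, -282.8997980932721]] 61.96487832157566 119.0813449061122
  trace 0.57 [347.2 160.6] [25.  48.4] 36.86989974975586
[[647.5065564276371, -95.80534335870851], [748.4217058321142, -166.48361817798855], [711.0992331496589, -216.23978380687697], [611.1335430931265, -145.32437100604986]] 123.20424469456242 62.19841625975698
boss 0.62 [270.4 225.4] [513.7  28.7   0. ]
boss 0.5 [158.3 217.5] [525.6 303.6   0. ]
  trace 0.69 [158.8 215.3] [15.6 14.8] 45.0
mag_square 0.69 [
[... 1230 characters left out ...]
.68 [295.9 153.9] [19.1 32.2] 33.690067291259766
[[394.0081420201062, -257.3557756417499], [268.25496554587903, -351.9456841396809], [258.8665115993192, -273.2813533339337], [381.36003243404025, -187.75068353436006]] 157.3566400982338 79.22259784065848
boss 0.75 [363.3 323.7] [528.7 301.6   0. ]
  trace 0.62 [362.  319.5] [19. 16.] 90.0
mag_square 0.64 [223.  175.5] [ 562.8 -298.3    0. ]
mag_square 0.55 [385.6 307.4] [463.5 296.4   0. ]
gel_jar 0.96 [338.  343.6] [599.7 309.6   0. ]
mark_top 0.74 [297.3 198.2] [505.   12.9 117. ]
post_clamp 0.66 [226.2 281.2] [721.9  54.7   0. ]
  trace 0.77 [298.6 226. ] [ 60.4 129.3] 60.64224624633789
  trace 0.64 [249.  162.2] [12. 27.] 53.13010025024414
```

View pics/top0.png

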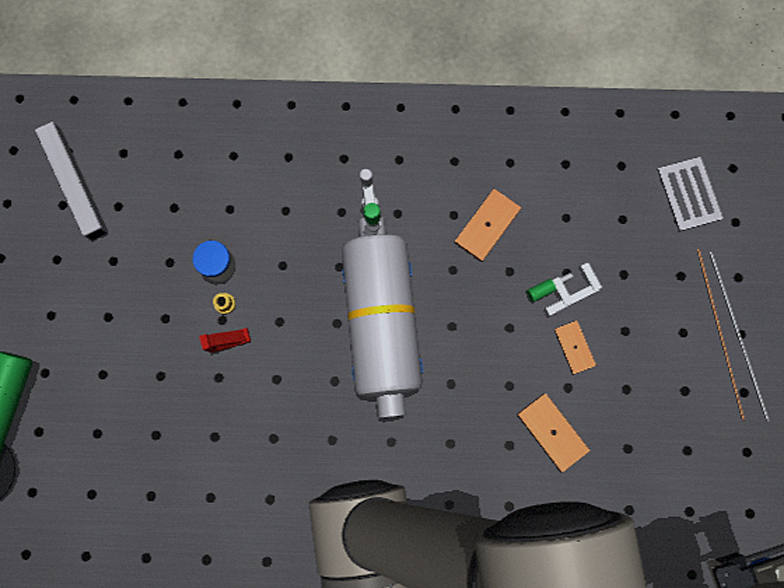

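View pics/scene0.png

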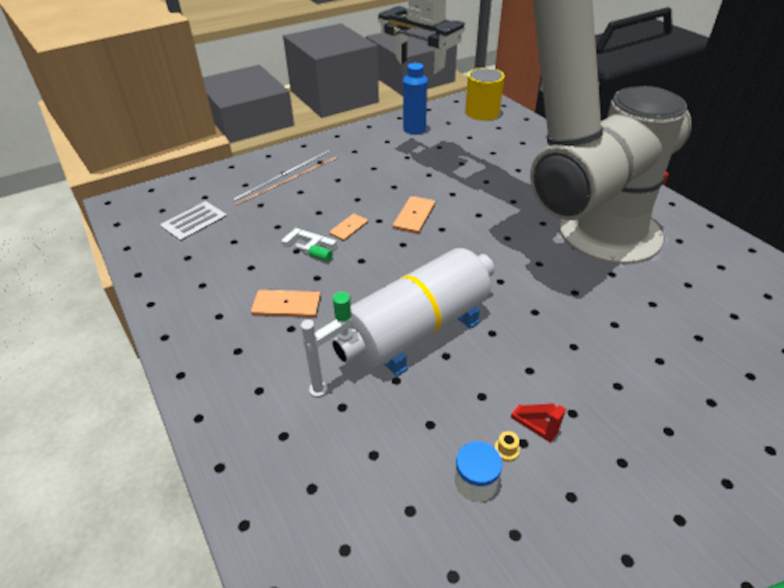

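The top view (1.4x scale) shows three copper plates, at (488,224), (575,347) and (554,432). The network gives about 123x62, 85x45 and 119x62 mm for them. (575,347) is the smallest, matches 84x42 and has the clamp beside its short end, so it is the plate. The boss is at (223,302), between the jar and the red square, and the yellow band is at (381,311).

```bash
cat > m.py <<'E'
from h import *
np.set_printoptions(precision=2,suppress=True)
def hsv(p): return cv2.cvtColor(p["color"],cv2.COLOR_RGB2HSV)
def plate(p,z=8,near=(468,-308)):
    h=hsv(p); m=cv2.inRange(h,(5,90,120),(17,255,255))
    uv=proj(p,[*near,z]); best=None
    for c in cv2.findContours(m,cv2.RETR_EXTERNAL,cv2.CHAIN_APPROX_NONE)[0]:
        if cv2.contourArea(c)<60: continue
        q=np.array([ray(p,x,z)[:2] for x in c[:,0,:]],np.float32)
        (ce,wh,a)=cv2.minAreaRect(q)
        if np.hypot(*(np.array(ce)-near))<40:
            b=cv2.boxPoints((ce,wh,a)); e=max((b[1]-b[0],b[2]-b[1]),key=np.linalg.norm)
            print("plate",np.array(ce),np.array(wh),"long dir deg",np.degrees(np.arctan2(e[1],e[0]))%180)
def tangents(p,a,R=55,zc=62):pass
def muffler(p,ref=(510,20)):
    # fit axis (yaw, lateral offset) to silhouette mask edges; band centre along axis from yellow
    T=trace(p,"muffler"); M=T[0]["pixels"] if T else None
    h=hsv(p); Y=cv2.inRange(h,(21,120,120),(33,255,255))
    uv=proj(p,[*ref,117]); n,l,s,c=cv2.connectedComponentsWithStats(Y)
    i=min((i for i in range(1,n) if s[i,4]>25),key=lambda i:np.hypot(*(c[i]-uv)))
    yy=np.argwhere(l==i)[:,::-1]; q=np.array([ray(p,x,117) for x in yy])
    print("band pix",c[i],s[i], "mid@117",ray(p,c[i],117))
    return M,yy
E
python3 - <<'E'
from m import *
from scipy.optimize import least_squares
o=get_obs(); print(o["tool_pos"],o["tcp_rot"],o["grip_width"])
p=capture("top"); plate(p); save(p,"crop_plate.png",(340,140,470,350),3.5 if 0 else 2.8)
M,yy=muffler(p)
# muffler edge rows
cam=np.array(p["pose"])[:3,3]
L=[];Rr=[]
for r in range(180,270,3):
    c=np.where(M[r])[0]
    if len(c)>20: L.append((c[0]-.5,r)); Rr.append((c[-1]+.5,r))
L=np.array(L);Rr=np.array(Rr);print(len(L),np.mean(Rr[:,0]-L[:,0]))
def dist(px,th,y0):
    d=ray(p,px,0)-cam; a=np.array([np.cos(th),np.sin(th),0]); P=np.array([510,y0,62.])
    n=np.cross(d,a); n/=np.linalg.norm(n); return (cam-P)@n
f=lambda v:[abs(dist(x,*v[:2]))-v[2] for x in [*L,*Rr]]
s=least_squares(f,[0.1,20,55],loss="soft_l1");print("axis yaw,y@x510,R",s.x,s.cost)
# boss yellow neighbourhood
for t in ("boss",):
  for n,z in (("top",0),):
    h=hsv(p);B=cv2.inRange(h,(18,100,100),(33,255,255)); B[:, :130]=0;B[:,190:]=0
    k=np.argwhere(B)[:,::-1]; print("boss",len(k),k.min(0),k.max(0),ray(p,(k.min(0)+k.max(0))/2,8))
E
```

```text
[ 168.06 -497.38  404.74] [3.14 0.   0.33] 91.54303206416432
plate [ 468.39 -309.57] [83.39 41.9 ] long dir deg 22.338566
band pix [271.74 221.2 ] [250 217  45  11 235] mid@117 [506.92  22.23 117.  ]
28 47.964285714285715
axis yaw,y@x510,R [ 0.15 24.38 55.37] 53.442332380019536
boss 127 [152 209] [167 223] [528.19 298.87   8.  ]
```

View pics/crop_plate.png

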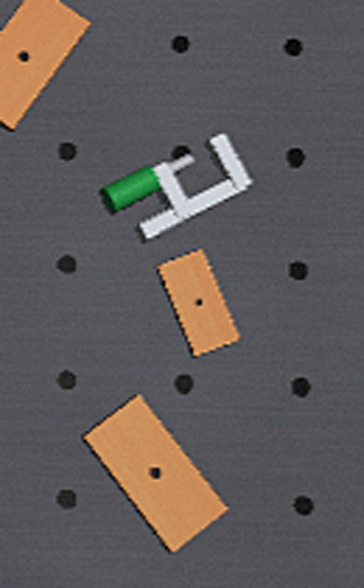

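The enlarged crop confirms it: the smallest copper plate is at crop (199,302), i.e. pixel (411,248), with the clamp beyond its short end. It measures 83x42 mm and is centred at (468.4,-309.6) with its long side at 22.3°.

```bash
cat > go.py <<'E'
import sys
from h import *
from scipy.spatial.transform import Rotation as Ro
# args: x y z(TCP, mm) yaw(deg) -> one row
x,y,z,yaw=map(float,sys.argv[1:5]); o=get_obs(); R=Ro.from_euler("xyz",o["tcp_rot"]).as_matrix()
t=R.T@(np.array([x,y,z])-o["tool_pos"])/1000
s=-(np.radians(yaw)-np.arctan2(R[1,0],R[0,0])); s=(s+np.pi/2)%np.pi-np.pi/2
print("row",t.round(4),"spin",round(s,3),"q",np.round(o["joint_positions"],2),"yaw",np.degrees(np.arctan2(R[1,0],R[0,0])).round(1),"t",o["time"],"w",round(o["grip_width"],1))
E
python3 go.py 468.4 -309.6 330 22.3
```

```text
row [ 0.3446 -0.0818  0.0747] spin -0.063 q [-1.39  0.34  1.52  0.    1.28 -0.15] yaw 18.7 t 1.3 w 91.9
```

```bash
python3 -m inch '[[0.03,-0.007,0.007,-0.006,1],[0.07,-0.016,0.015,-0.015,1],[0.11,-0.026,0.024,-0.02,1],[0.15,-0.036,0.032,-0.03,1],[0.19,-0.045,0.041,-0.035,1],[0.23,-0.055,0.05,-0.042,1],[0.265,-0.063,0.058,-0.05,1],[0.29,-0.069,0.063,-0.055,1]]' && python3 go.py 468.4 -309.6 330 22.3
```

```text
time: 1.97
tool_pos: [423.0, -337.0, 340.9]
tcp_rot: [-3.141, -0.0, 0.383]
contact_force: [0.3, -0.4, 0.2]
grip_width: 91.9
finger_force: 0.0
row [ 0.0524 -0.0084  0.0109] spin -0.006 q [-0.81  0.43  1.58  0.    1.14  0.37] yaw 21.9 t 1.9667 w 91.9
```

```bash
python3 -m inch '[[0.02,-0.003,0.004,-0.003,1],[0.04,-0.006,0.008,-0.006,1],[0.0524,-0.0084,0.011,-0.006,1],[0.0524,-0.0084,0.011,-0.006,1],[0.0524,-0.0084,0.011,-0.006,1]]'
python3 - <<'E'
from m import *
p=capture("wrist"); print(np.array(p["pose"])[:3,3]); plate(p); save(p,"w1.png")
E
python3 go.py 468.4 -309.6 182 22.3
```

```text
time: 2.38
tool_pos: [466.3, -311.8, 330.5]
tcp_rot: [-3.141, 0.001, 0.388]
contact_force: [0.1, 0.5, -0.6]
grip_width: 91.5
finger_force: 0.0
[ 534.57 -284.01  311.17]
plate [ 469.27 -311.67] [83.72 42.15] long dir deg 22.327318
row [ 0.0035 -0.0015  0.1487] spin -0.002 q [-0.73  0.47  1.53 -0.    1.14  0.46] yaw 22.2 t 2.4333 w 92.0
```

View pics/w1.png

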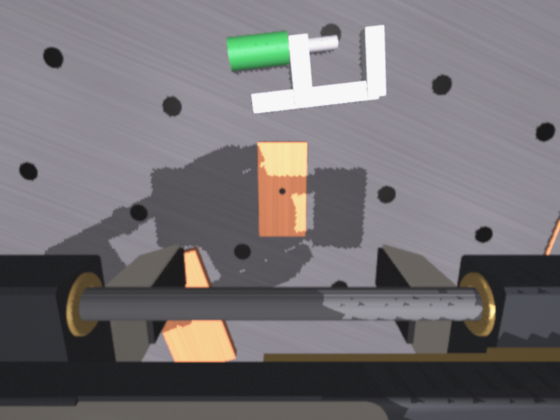

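The wrist view shows the plate at pixel (282,190) with its dot, square between the fingers, and nothing under either finger. Descending.

```bash
python3 -m inch '[[0.002,0.0005,0.03,-0.002,1],[0.003,0.0008,0.065,-0.002,1],[0.003,0.0008,0.1,-0.002,1],[0.003,0.0008,0.12,-0.002,1],[0.003,0.0008,0.13,-0.002,1],[0.003,0.0008,0.13,-0.002,1],[0.003,0.0008,0.13,-0.002,1]]' && python3 -c "
from m import *
p=capture('wrist');plate(p)"; python3 go.py 469.3 -311.7 180 22.3
```

```text
time: 3.02
tool_pos: [469.1, -312.4, 201.5]
tcp_rot: [3.141, -0.0, 0.388]
contact_force: [0.3, -0.7, 0.0]
grip_width: 92.0
finger_force: 0.0
plate [ 479.7 -307.7] [62.18 41.72] long dir deg 22.248455
row [ 0.0001 -0.0008  0.0222] spin -0.001 q [-0.72  0.64  1.65 -0.    0.85  0.46] yaw 22.2 t 3.0667 w 91.9
```

```bash
python3 -m inch '[[0,0,0.011,0,1],[0,0,0.0215,0,1],[0,0,0.022,0,1],[0,0,0.022,0,0.3],[0,0,0.022,0,0.3],[0,0,0.022,0,0.3],[0,0,0.022,0,0.3],[0,0,0.022,0,0.3]]' && python3 -m inch '[[0,0,0,0,0.3],[0,0,0,0,0.3]]'
```

```text
time: 3.73
tool_pos: [469.3, -311.5, 178.7]
tcp_rot: [-3.142, 0.0, 0.389]
contact_force: [-0.2, 0.2, -0.2]
grip_width: 63.7
finger_force: 0.0
time: 3.9
tool_pos: [469.3, -311.5, 178.8]
tcp_rot: [3.141, -0.0, 0.389]
contact_force: [-0.4, 0.6, 0.2]
grip_width: 49.6
finger_force: 0.0
```

```bash
python3 -m inch '[[0,0,0,0,0.3],[0,0,0,0,0.3],[0,0,0,0,0.3]]' && python3 -m inch '[[0,0,-0.01,0,0.3],[0,0,-0.03,0,0.3],[0,0,-0.06,0,0.3],[0,0,-0.095,0,0.3],[0,0,-0.13,0,0.3],[0,0,-0.15,0,0.3],[0,0,-0.16,0,0.3]]'; python3 go.py 506.9 22.2 345 98.5
```

```text
time: 4.15
tool_pos: [469.3, -311.6, 178.8]
tcp_rot: [3.141, -0.0, 0.389]
contact_force: [0.9, -0.3, -0.5]
grip_width: 41.5
finger_force: 30.0
time: 4.73
tool_pos: [469.5, -311.7, 342.8]
tcp_rot: [3.136, -0.003, 0.389]
contact_force: [-0.6, -0.7, -1.7]
grip_width: 41.5
finger_force: 30.0
row [ 0.1612 -0.2948 -0.0033] spin -1.33 q [-0.72  0.47  1.51 -0.    1.16  0.46] yaw 22.3 t 4.7333 w 41.5
```

```bash
python3 go.py 520 -85 400 98.5
```

```text
row [ 0.1328 -0.1903 -0.0579] spin -1.33 q [-0.72  0.47  1.51 -0.    1.16  0.46] yaw 22.3 t 4.7333 w 41.5
```

```bash
python3 -m inch '[[0.01,-0.014,-0.006,-0.08,0.3],[0.026,-0.038,-0.014,-0.18,0.3],[0.045,-0.065,-0.022,-0.3,0.3],[0.064,-0.092,-0.03,-0.42,0.3],[0.083,-0.119,-0.038,-0.54,0.3],[0.102,-0.146,-0.046,-0.66,0.3],[0.12,-0.172,-0.053,-0.78,0.3],[0.133,-0.19,-0.058,-0.9,0.3]]' && python3 -m inch '[[0,0,0,-0.12,0.3],[0,0,0,-0.24,0.3],[0,0,0,-0.35,0.3],[0,0,0,-0.43,0.3],[0,0,0,-0.43,0.3],[0,0,0,-0.43,0.3]]'
cat > muf.py <<'E'
from m import *
import sys
from scipy.optimize import least_squares
p=capture("wrist"); save(p,sys.argv[1]); print(np.array(p["pose"])[:3,3])
M,yy=muffler(p,(507,22))
cam=np.array(p["pose"])[:3,3]
# band model: crown line y(x), plane; compute band centre: fit cylinder pts projected
for t in tip_of(p,"mark_top")[:2]: print("tip",t["conf"],t["centre"],ray(p,t["centre"],117))
np.savez("w.npz",M=M if M is not None else 0,yy=yy)
E
python3 muf.py w2.png; python3 go.py 506.9 22.2 345 98.5
```

```text
time: 5.4
tool_pos: [520.3, -82.7, 396.6]
tcp_rot: [-3.14, -0.001, 1.296]
contact_force: [0.4, -0.5, -1.8]
grip_width: 41.1
finger_force: 30.0
time: 5.9
tool_pos: [520.2, -85.2, 396.0]
tcp_rot: [-3.14, -0.001, 1.716]
contact_force: [0.8, 1.0, -2.4]
grip_width: 41.1
finger_force: 30.0
[509.49 -12.32 376.81]
band pix [288.3   46.25] [ 280    0   18   97 1526] mid@117 [508.7   26.83 117.  ]
row [0.1083 0.0025 0.0514] spin -0.002 q [-0.31  0.35  1.53 -0.    1.26 -0.45] yaw 98.4 t 6.05 w 41.5
```

View pics/w2.png

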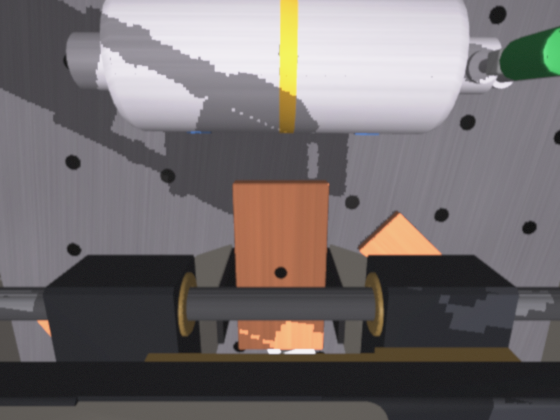

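The wrist view shows the plate held square (dot at (281,271)) and the band at column 288. The muffler's far side is out of view, so I move on a little and fit both edges.

```bash
python3 -m inch '[[0.015,0,-0.003,0,0.3],[0.035,0,-0.005,0,0.3],[0.05,0,-0.008,0,0.3],[0.05,0,-0.008,0,0.3],[0.05,0,-0.008,0,0.3]]'
cat > fit.py <<'E'
import sys
from m import *
from scipy.optimize import least_squares
p=capture("wrist"); save(p,sys.argv[1])
T=np.array(p["pose"]); K=np.array(p["intrinsics"]); cam=T[:3,3]
T0=trace(p,"muffler"); M=T0[0]["pixels"]; print("conf",T0[0]["conf"],cam)
Y=cv2.inRange(hsv(p),(21,120,120),(33,255,255))
uv=proj(p,[507,22,117]); n,l,s,c=cv2.connectedComponentsWithStats(Y)
i=max(range(1,n),key=lambda i:s[i,4]); B=l==i
up=[];lo=[]
for q in list(range(170,265,5))+list(range(310,410,5)):
    r=np.where(M[:,q])[0]
    if len(r)<60: continue
    if r[0]>1: up.append((q,r[0]-.5))
    lo.append((q,r[-1]+.5))
bp=[]
for r in range(0,420,3):
    k=np.where(B[r])[0]
    if len(k)>6: bp.append((k.mean(),r))
print(len(up),len(lo),len(bp),np.array(lo)[[0,-1]],np.array(up)[[0,-1]] if up else None)
def d(px): return T[:3,:3]@np.linalg.solve(K,[*px,1.])
def res(v):
    th,y0,x0=v; a=np.array([np.cos(th),np.sin(th),0]); P=np.array([x0,y0,62.]); out=[]
    sc=K[0,0]/250   # mm->px
    for e in (up,lo):
        for px in e:
            nn=np.cross(d(px),a); nn/=np.linalg.norm(nn); out.append(sc*(abs((cam-P)@nn)-55))
    lat=np.array([-a[1],a[0],0])
    for px in bp:  # ray-cylinder hit
        D=d(px); o=cam-P; Dp=D-a*(D@a); op=o-a*(o@a)
        A=Dp@Dp;b=Dp@op;C=op@op-55**2; disc=max(b*b-A*C,0); t=(-b-np.sqrt(disc))/A
        out.append(sc*((o+D*t)@a))
    return out
r=least_squares(res,[.15,22,507],loss="soft_l1"); print("yaw deg",np.degrees(r.x[0]),"mark x,y",r.x[2],r.x[1],"rms px",np.sqrt(np.mean(np.square(res(r.x)))))
e=np.array(res(r.x)); print("up",e[:len(up)].mean() if up else 0,"lo",e[len(up):len(up)+len(lo)].mean(),"band",e[-len(bp):].std())
E
python3 fit.py w3.png; python3 go.py 507 22 345 98.5
```

```text
time: 6.47
tool_pos: [512.9, -35.5, 404.9]
tcp_rot: [3.141, 0.001, 1.719]
contact_force: [0.4, -0.1, -1.9]
grip_width: 41.3
finger_force: 30.0
conf 0.93 [502.09  37.4  385.54]
39 39 9 [[170.  187.5]
 [405.  189.5]] [[170.   56.5]
 [405.   59.5]]
yaw deg 7.725667191017962 mark x,y 509.27861616846417 22.0772873224616 rms px 3.5817810247733455
up -0.26300249535073805 lo -2.5069617511932116 band 1.1252290124005893
row [0.0586 0.0026 0.0596] spin -0.001 q [-0.22  0.32  1.55 -0.    1.27 -0.37] yaw 98.4 t 6.5667 w 41.3
```

View pics/w3.png

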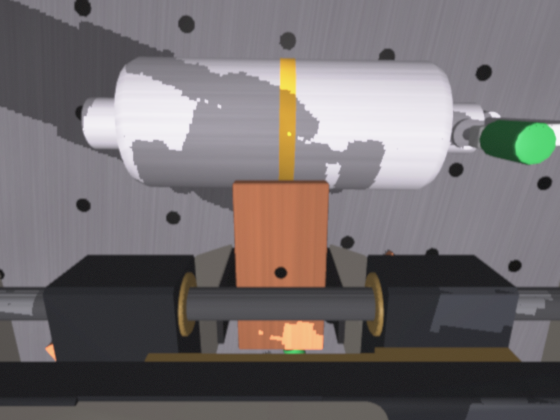

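Both muffler edges now show (rows about 59 and 188), with the band at column 288. Refitting with the plate columns left out and a threshold that allows for shadow.

```bash
sed -i 's/range(170,265,5))+list(range(310,410,5))/range(150,225,5))+list(range(338,420,5))/; s/(21,120,120),(33,255,255))$/(17,120,60),(34,255,255)); Y[:,:270]=0; Y[:,306:]=0; Y[182:]=0/; s/i=max(.*$/B=Y>0/' fit.py; python3 fit.py w4.png
python3 - <<'E'
from h import *
p=capture("top")
for d in tip_of(p,"post_clamp")[:1]: print(d, ray(p,d["centre"],0))
h=cv2.cvtColor(p["color"],cv2.COLOR_RGB2HSV)
Y=cv2.inRange(h,(21,120,60),(33,255,255)); print(np.argwhere(Y[200:240,240:300]).mean(0)+[200,240])
E
```

```text
{'centre': [261.0, 146.2], 'conf': 0.6} [712.76266373  58.64983886   0.        ]
[221.14851485 269.98019802]Traceback (most recent call last):
  File "fit.py", line 6, in <module>
    T0=trace(p,"muffler"); M=T0[0]["pixels"]; print("conf",T0[0]["conf"],cam)
                             ~~^^^
IndexError: list index out of range
```

```bash
sed -i 's/^T0=trace.*$/T0=trace(p,"muffler")\nwhile not T0: p=capture("wrist"); T0=trace(p,"muffler")\nM=T0[0]["pixels"]; print("conf",T0[0]["conf"],cam)/' fit.py; python3 fit.py w4.png;python3 fit.py w4.png
```

```text
conf 0.58 [502.32  36.42 385.2 ]
32 32 41 [[150.  185.5]
 [418.  187.5]] [[150.   54.5]
 [418.   58.5]]
yaw deg 7.793426014421398 mark x,y 509.35308009764987 22.064945324625235 rms px 0.4537407224790636
up -0.1975312597914866 lo -0.2723238352203826 band 0.2980087819499069
conf 0.83 [502.27  36.59 385.26]
32 32 40 [[150.  185.5]
 [418.  186.5]] [[150.   55.5]
 [418.   58.5]]
yaw deg 7.760185626175858 mark x,y 509.37598553762524 22.03723101859092 rms px 0.6239339970501131
up -0.3129253890296402 lo -0.28757095324462506 band 0.2924893971330768
```

```bash
python3 - <<'E'
from h import *
p=capture("wrist"); o=get_obs(); z=o["tool_pos"][2]-178.8+8
for a in ((280.8,271.5),(234,181.5),(328,181.5)): print(ray(p,a,z).round(1))
print(o["tool_pos"],o["tcp_rot"])
E
python3 go.py 509.4 22.1 345 97.8
```

```text
[513.3 -36.  233.9]
[487.    3.  233.9]
[527.1   9.  233.9]
[513.01323697 -36.03431052 404.65058703] [-3.14149353e+00  9.65994059e-05  1.71846094e+00]
row [0.058  0.005  0.0596] spin 0.012 q [-0.22  0.32  1.55 -0.    1.27 -0.37] yaw 98.5 t 7.0167 w 41.5
```

```bash
python3 -m inch '[[0.012,0.001,0.01,0.003,0.3],[0.03,0.003,0.03,0.008,0.3],[0.048,0.004,0.05,0.012,0.3],[0.058,0.005,0.07,0.012,0.3],[0.058,0.005,0.083,0.012,0.3],[0.058,0.005,0.09,0.012,0.3],[0.058,0.005,0.09,0.012,0.3],[0.058,0.005,0.09,0.012,0.3]]'; python3 go.py 509.4 22.1 296 97.8
```

```text
time: 7.68
tool_pos: [509.7, 22.0, 315.0]
tcp_rot: [3.141, 0.0, 1.706]
contact_force: [0.3, -0.1, -1.3]
grip_width: 41.7
finger_force: 30.0
row [ 0.0002 -0.0003  0.019 ] spin -0.0 q [-0.11  0.41  1.69 -0.    1.04 -0.24] yaw 97.8 t 7.6833 w 41.7
```

Down slowly, watching the force (the held weight shows as about −1.9 N).

```bash
python3 -m inch '[[0,0,0.006,0,0.3],[0,0,0.012,0,0.3],[0,0,0.015,0,0.3],[0,0,0.017,0,0.3],[0,0,0.017,0,0.3],[0,0,0.017,0,0.3]]'; python3 -m inch '[[0,0,0.001,0,0.3],[0,0,0.001,0,0.3],[0,0,0.001,0,0.3]]'
```

```text
time: 8.18
tool_pos: [509.4, 22.2, 297.7]
tcp_rot: [-3.142, 0.0, 1.707]
contact_force: [0.3, 0.4, -1.8]
grip_width: 41.1
finger_force: 30.0
time: 8.43
tool_pos: [509.4, 22.3, 296.8]
tcp_rot: [3.141, 0.0, 1.707]
contact_force: [1.0, -0.4, -1.7]
grip_width: 41.3
finger_force: 30.0
```

```bash
python3 -m inch '[[0,0,0.0005,0,0.3],[0,0,0.0005,0,0.3],[0,0,0.0005,0,0.3]]'
```

```text
time: 8.68
tool_pos: [509.4, 22.3, 296.2]
tcp_rot: [-3.142, 0.0, 1.707]
contact_force: [0.2, 0.2, -1.7]
grip_width: 41.6
finger_force: 30.0
```

```bash
python3 -m inch '[[0,0,0.0005,0,0.3],[0,0,0.0005,0,0.3],[0,0,0.0005,0,0.3]]'
```

```text
time: 8.93
tool_pos: [509.4, 22.2, 295.7]
tcp_rot: [3.141, 0.0, 1.707]
contact_force: [0.3, 0.5, -2.0]
grip_width: 41.4
finger_force: 30.0
```

```bash
python3 -m inch '[[0,0,0.0004,0,0.3],[0,0,0.0004,0,0.3],[0,0,0.0004,0,0.3]]'
```

```text
time: 9.18
tool_pos: [509.4, 22.3, 295.7]
tcp_rot: [3.141, 0.0, 1.707]
contact_force: [-1.0, 0.3, 4.6]
grip_width: 41.4
finger_force: 30.0
```

Contact (about 6 N). Letting go.

```bash
python3 -m inch '[[0,0,0,0,0.5],[0,0,0,0,0.55],[0,0,0,0,0.6],[0,0,0,0,0.7],[0,0,0,0,0.8],[0,0,0,0,0.9],[0,0,0,0,1],[0,0,0,0,1]]'; python3 -m inch '[[0,0,-0.01,0,1],[0,0,-0.03,0,1],[0,0,-0.06,0,1],[0,0,-0.09,0,1],[0,0,-0.11,0,1],[0,0,-0.12,0,1],[0,0,-0.12,0,1]]'; python3 -m inch '[[-0.02,0,0,0,1],[-0.04,0,0,0,1],[-0.05,0,0,0,1],[-0.05,0,0,0,1],[-0.05,0,0,0,1]]'
cat > chk.py <<'E'
import sys
from m import *
p=capture("wrist"); plate(p,125,(509,22)); save(p,sys.argv[1]); print(np.array(p["pose"])[:3,3])
p=capture("top"); plate(p,125,(509,22))
h=cv2.cvtColor(p["color"],cv2.COLOR_RGB2HSV)
E
python3 chk.py w5.png
```

```text
time: 9.85
tool_pos: [509.4, 22.3, 295.3]
tcp_rot: [-3.141, 0.0, 1.707]
contact_force: [0.5, -0.3, 1.1]
grip_width: 84.0
finger_force: 0.4
time: 10.43
tool_pos: [509.6, 22.3, 418.7]
tcp_rot: [3.136, 0.001, 1.707]
contact_force: [1.1, -0.2, 1.2]
grip_width: 91.8
finger_force: 0.0
time: 10.85
tool_pos: [516.1, -27.4, 414.7]
tcp_rot: [-3.14, -0.001, 1.705]
contact_force: [0.0, 0.5, -0.3]
grip_width: 91.8
finger_force: 0.0
plate [509.28  23.  ] [41.36 84.96] long dir deg 97.8461
[506.18  45.63 395.51]
plate [506.93  34.18] [40.7  57.99] long dir deg 97.9813
```

View pics/w5.png

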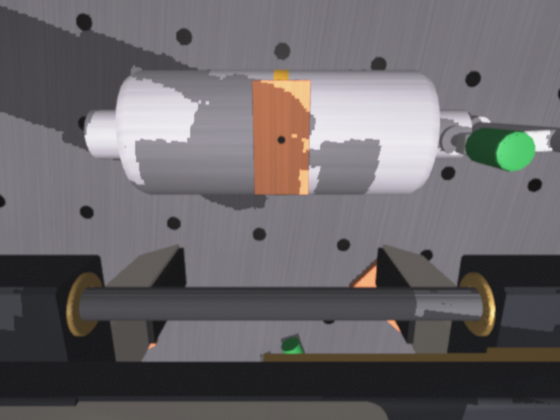

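The wrist view shows the plate balanced square over the band with its dot at (281,139). It measures (509.3,23.0) at 97.8°, under 1 mm from the mark. Now to the boss.

```bash
python3 go.py 590 305 400 185
```

```text
row [0.3185 0.1183 0.0151] spin -1.522 q [-0.2   0.32  1.53  0.    1.29 -0.34] yaw 97.8 t 10.95 w 91.7
```

```bash
python3 -m inch '[[0.025,0.01,0,-0.09,1],[0.063,0.024,0,-0.2,1],[0.1,0.038,0,-0.31,1],[0.137,0.051,0,-0.43,1],[0.174,0.065,0.003,-0.55,1],[0.212,0.079,0.006,-0.67,1],[0.25,0.093,0.01,-0.79,1],[0.285,0.106,0.012,-0.91,1]]'; python3 go.py 590 305 400 185
```

```text
time: 11.62
tool_pos: [581.8, 272.9, 402.7]
tcp_rot: [-3.141, -0.001, 2.624]
contact_force: [1.7, -0.8, 0.0]
grip_width: 91.6
finger_force: 0.0
row [0.0088 0.032  0.0027] spin -0.605 q [ 0.32  0.57  1.17  0.    1.41 -0.73] yaw 150.4 t 11.6167 w 91.6
```

```bash
python3 -m inch '[[0.004,0.012,0,-0.12,1],[0.006,0.024,0,-0.24,1],[0.008,0.03,0,-0.36,1],[0.008,0.03,0,-0.48,1],[0.008,0.03,0,-0.58,1],[0.008,0.03,0,-0.605,1],[0.008,0.03,0,-0.605,1],[0.008,0.03,0,-0.605,1]]'
cat > boss.py <<'E'
import sys
from m import *
p=capture("wrist"); save(p,sys.argv[1]); print(np.array(p["pose"])[:3,3], get_obs()["tool_pos"])
for t in ("boss","mag_square","gel_jar"):
    for d in tip_of(p,t)[:2]: print(t,round(d["conf"],2),d["centre"],ray(p,d["centre"],0))
    if t=="boss":
        for d in trace(p,t)[:2]:
            q=np.argwhere(d["pixels"])[:,::-1].astype(np.float32); (c,r)=cv2.minEnclosingCircle(q)
            print("trace",round(d["conf"],2),c,r,"rect",d["rect"],"@8",ray(p,c,8),"@30",ray(p,c,30))
E
python3 boss.py w6.png; python3 go.py 528 299 230 185
```

```text
time: 12.28
tool_pos: [590.2, 300.2, 403.1]
tcp_rot: [3.142, -0.0, -3.062]
contact_force: [0.5, -0.5, -0.0]
grip_width: 91.9
finger_force: 0.0
[516.68 294.22 383.85] [590.28 300.02 403.18]
boss 0.96 [281.5, 115.2] [525.48 296.38   0.  ]
trace 0.89 (282.0, 118.5) 17.9514217376709 rect [282.2, 119.6, 36.0, 40.4] @8 [528.5  297.11   8.  ] @30 [527.81 296.94  30.  ]
mag_square 0.56 [275.5, 54.1] [467.36 285.66   0.  ]
gel_jar 0.95 [289.9, 185.0] [598.51 311.56   0.  ]
row [0.0624 0.0045 0.1733] spin -0.007 q [ 0.35  0.6   1.1  -0.    1.44 -1.3 ] yaw -175.4 t 12.5333 w 91.8
```

View pics/w6.png

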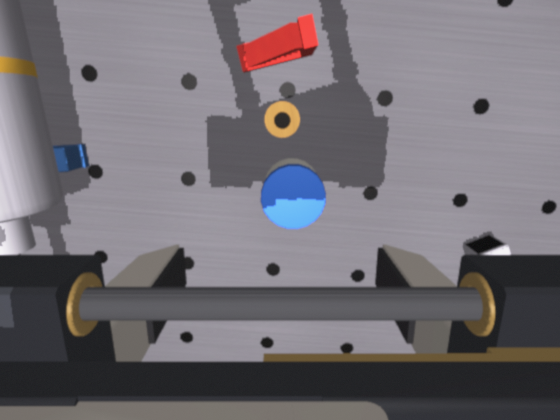

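The wrist view shows the boss at (282,119), the jar at (293,195) and the square at (278,45). Closing across the jar–square line leaves room for both fingers.

```bash
python3 -m inch '[[0.015,0.001,0.02,-0.007,1],[0.035,0.003,0.05,-0.007,1],[0.053,0.005,0.08,-0.007,1],[0.0622,0.006,0.11,-0.007,1],[0.0622,0.006,0.135,-0.007,1],[0.0622,0.006,0.15,-0.007,1],[0.0622,0.006,0.15,-0.007,1],[0.0622,0.006,0.15,-0.007,1]]'
python3 - <<'E'
from m import *
p=capture("wrist"); print(np.array(p["pose"])[:3,3]); 
m=cv2.inRange(hsv(p),(14,90,60),(34,255,255)); m[:,:230]=0;m[:,340:]=0
n,l,s,c=cv2.connectedComponentsWithStats(m)
for i in range(1,n):
    if s[i,4]>50: print(s[i],c[i],ray(p,c[i],30),[ray(p,(s[i,0]+s[i,2]/2,s[i,1]+s[i,3]/2),z) for z in (8,30)])
E
python3 go.py 528.2 297.2 188.5 185
```

```text
time: 13.2
tool_pos: [528.2, 300.4, 253.0]
tcp_rot: [-3.141, -0.001, -3.055]
contact_force: [-0.0, -0.7, 0.9]
grip_width: 91.7
finger_force: 0.0
[454.79 293.89 233.83]
[ 248  195   55   61 2219] [274.77 222.91] [521.92 296.47  30.  ] [array([530.92, 297.39,   8.  ]), array([523.51, 297.05,  30.  ])]
[265 355  75   7 525] [302. 358.] [615.45 322.63  30.  ] [array([633.2 , 326.15,   8.  ]), array([615.82, 323.  ,  30.  ])]
row [ 0.0008 -0.0033  0.0657] spin -0.0 q [ 0.39  0.64  1.47 -0.    1.03 -1.27] yaw -175.0 t 13.25 w 92.0
```

```bash
python3 -m inch '[[0.0005,-0.0033,0.015,0,1],[0.0005,-0.0033,0.035,0,1],[0.0005,-0.0033,0.05,0,1],[0.0005,-0.0033,0.06,0,1],[0.0005,-0.0033,0.0645,0,1],[0.0005,-0.0033,0.0645,0,1],[0.0005,-0.0033,0.0645,0,0.1],[0.0005,-0.0033,0.0645,0,0.1]]'; python3 -m inch '[[0,0,0,0,0.1],[0,0,0,0,0.1],[0,0,0,0,0.1],[0,0,0,0,0.1],[0,0,0,0,0.1],[0,0,0,0,0.1],[0,0,0,0,0.1],[0,0,0,0,0.1]]'; python3 -m inch '[[0,0,0,0,0.1],[0,0,0,0,0.1],[0,0,0,0,0.1]]'
```

```text
time: 13.92
tool_pos: [528.4, 297.3, 190.0]
tcp_rot: [3.141, 0.002, -3.054]
contact_force: [0.3, 0.5, 0.5]
grip_width: 82.9
finger_force: 0.0
time: 14.58
tool_pos: [528.0, 297.1, 188.7]
tcp_rot: [-3.141, -0.0, -3.054]
contact_force: [0.3, -1.0, -0.6]
grip_width: 29.6
finger_force: 0.0
time: 14.83
tool_pos: [528.0, 297.1, 188.8]
tcp_rot: [-3.141, -0.0, -3.054]
contact_force: [0.0, -0.7, -0.6]
grip_width: 27.0
finger_force: 30.0
```

```bash
python3 -m inch '[[0,0,-0.008,0,0.1],[0,0,-0.03,0,0.1],[0,0,-0.06,0,0.1],[0,0,-0.1,0,0.1],[0,0,-0.14,0,0.1],[0,0,-0.175,0,0.1],[0,0,-0.19,0,0.1],[0,0,-0.19,0,0.1]]'
python3 - <<'E'
from h import *
p=capture("wrist"); save(p,"w7.png"); print(get_obs()["tool_pos"])
t=capture("top")
for q in (p,t):
  for n in ("mag_square","gel_jar","boss"):
    for d in tip_of(q,n)[:1]: print(n,d["conf"],d["centre"],ray(q,d["centre"],0))
E
python3 go.py 509.3 23 380 97.8
```

```text
time: 15.5
tool_pos: [528.3, 297.3, 384.1]
tcp_rot: [3.139, 0.009, -3.054]
contact_force: [0.2, 0.3, -1.8]
grip_width: 27.3
finger_force: 30.0
[527.88336864 297.11006399 380.85589622]
mag_square 0.97 [272.7, 113.3] [465.52611398 285.42222134   0.        ]
gel_jar 0.76 [289.3, 241.7] [598.97878362 314.54218492   0.        ]
boss 0.57 [278.8, 257.2] [618.26970312 304.71889005   0.        ]
mag_square 0.81 [165.0, 243.0] [463.51746545 283.11142709   0.        ]
row [ 0.0424 -0.2714 -0.0024] spin 1.522 q [ 0.39  0.51  1.33 -0.    1.3  -1.27] yaw -175.0 t 15.9 w 27.2
```

View pics/w7.png

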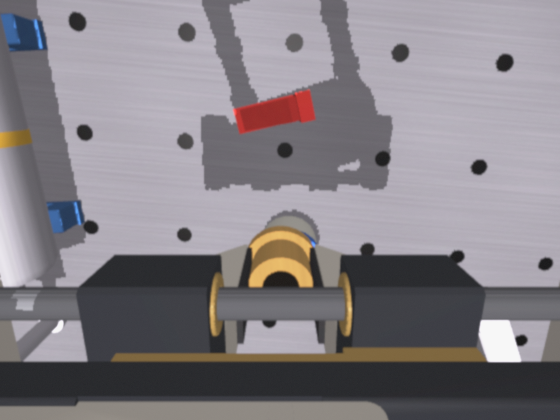

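The wrist view shows the boss held upright at columns 250–312, with the flange edge at row 228; the square and jar are undisturbed. Checking how the boss sits in the grip.

Run:
```python
from m import *
p=capture("wrist"); o=get_obs(); R=cv2.Rodrigues(np.zeros(3))[0]
m=cv2.inRange(hsv(p),(12,80,60),(34,255,255)); k=np.argwhere(m[150:300,240:320])+[150,240]
c=k[np.abs(k[:,1]-281)<2]; print("front row",c[:,0].min(),"cols",k[:,1].min(),k[:,1].max())
y=o["tcp_rot"][2]; a=np.array([np.cos(y),np.sin(y)])
for z in (0,8):
    q=ray(p,(281,c[:,0].min()),o["tool_pos"][2]-188.8+z); print(z,(q[:2]-o["tool_pos"][:2])@a, "expect 18")
```

```text
front row 226 cols 248 313
0 16.76012878914093 expect 18
8 19.456021974930646 expect 18
```

```bash
python3 go.py 509.3 22.4 360 185
```

```text
row [ 0.0425 -0.272   0.0178] spin -0.0 q [ 0.39  0.51  1.33 -0.    1.3  -1.27] yaw -175.0 t 15.95 w 27.2
```

```bash
python3 -m inch '[[0.003,-0.016,0,0,0.1],[0.007,-0.046,0,0,0.1],[0.013,-0.082,0,0,0.1],[0.019,-0.12,0,0,0.1],[0.025,-0.158,0,0,0.1],[0.031,-0.196,0,0,0.1],[0.036,-0.23,0,0,0.1],[0.04,-0.255,0,0,0.1]]'; python3 go.py 509.3 22.4 345 185
```

```text
time: 16.62
tool_pos: [509.9, 37.0, 378.6]
tcp_rot: [-3.141, -0.001, -3.056]
contact_force: [-0.0, -0.2, -2.5]
grip_width: 27.2
finger_force: 30.0
row [ 0.0018 -0.0145  0.0336] spin -0.001 q [-0.08  0.34  1.6  -0.    1.2  -1.73] yaw -175.1 t 16.6167 w 27.2
```

```bash
python3 -m inch '[[0.001,-0.008,0.006,0,0.1],[0.002,-0.014,0.016,0,0.1],[0.0022,-0.0165,0.027,0,0.1],[0.0022,-0.0165,0.033,0,0.1],[0.0022,-0.0165,0.035,0,0.1],[0.0022,-0.0165,0.035,0,0.1]]'; python3 chk.py w8.png; python3 go.py 509.3 22.4 318 185
```

```text
time: 17.12
tool_pos: [509.6, 23.6, 343.1]
tcp_rot: [3.141, -0.001, -3.054]
contact_force: [0.0, 1.1, -1.7]
grip_width: 27.3
finger_force: 30.0
plate [530.39  25.7 ] [23.19 38.76] long dir deg 95.02952
plate [505.3   22.09] [35.75 85.43] long dir deg 97.97469
[436.1   17.01 323.94]
row [ 0.0006 -0.0011  0.0261] spin 0.001 q [-0.1   0.37  1.66  0.    1.11 -1.76] yaw -175.0 t 17.2167 w 27.3
```

```bash
python3 -m inch '[[0.0003,-0.001,0.008,0,0.1],[0.0004,-0.001,0.016,0,0.1],[0.0004,-0.001,0.022,0,0.1],[0.0004,-0.001,0.026,0,0.1],[0.0004,-0.001,0.0265,0,0.1],[0.0004,-0.001,0.0265,0,0.1]]'; python3 -m inch '[[0,0,0.0008,0,0.1],[0,0,0.0016,0,0.1],[0,0,0.0016,0,0.1],[0,0,0.0016,0,0.1]]'
```

```text
time: 17.72
tool_pos: [509.2, 21.9, 316.9]
tcp_rot: [3.142, -0.001, -3.054]
contact_force: [0.2, -0.4, -1.9]
grip_width: 27.2
finger_force: 30.0
time: 18.05
tool_pos: [509.3, 21.9, 315.8]
tcp_rot: [-3.141, 0.0, -3.054]
contact_force: [-0.4, 0.2, -1.5]
grip_width: 27.1
finger_force: 30.0
```

```bash
python3 -m inch '[[0,0,0.0005,0,0.1],[0,0,0.001,0,0.1],[0,0,0.001,0,0.1],[0,0,0.001,0,0.1]]'
```

```text
time: 18.38
tool_pos: [509.2, 21.9, 314.7]
tcp_rot: [-3.142, -0.0, -3.054]
contact_force: [0.2, -0.8, -2.0]
grip_width: 27.1
finger_force: 30.0
```

```bash
python3 -m inch '[[0,0,0.0005,0,0.1],[0,0,0.0005,0,0.1],[0,0,0.0005,0,0.1]]'
```

```text
time: 18.63
tool_pos: [509.3, 21.9, 314.1]
tcp_rot: [-3.142, -0.0, -3.054]
contact_force: [0.5, 0.1, -2.1]
grip_width: 27.5
finger_force: 30.0
```

```bash
python3 -m inch '[[0,0,0.0004,0,0.1],[0,0,0.0004,0,0.1],[0,0,0.0004,0,0.1]]'
```

```text
time: 18.88
tool_pos: [509.3, 21.9, 313.8]
tcp_rot: [-3.141, 0.0, -3.054]
contact_force: [0.2, -0.3, -1.9]
grip_width: 27.1
finger_force: 30.0
```

```bash
python3 -m inch '[[0,0,0.0004,0,0.1],[0,0,0.0004,0,0.1],[0,0,0.0004,0,0.1]]'
```

```text
time: 19.13
tool_pos: [509.3, 21.9, 313.7]
tcp_rot: [-3.141, 0.0, -3.054]
contact_force: [-1.4, 0.3, 0.4]
grip_width: 27.6
finger_force: 30.0
```

```bash
python3 -m inch '[[0,0,0.0003,0,0.1],[0,0,0.0003,0,0.1],[0,0,0.0003,0,0.1]]'
```

```text
time: 19.38
tool_pos: [509.3, 21.9, 313.6]
tcp_rot: [-3.141, 0.001, -3.054]
contact_force: [-1.7, 0.3, 5.4]
grip_width: 27.2
finger_force: 30.0
```

```bash
python3 -m inch '[[0,0,0,0,0.33],[0,0,0,0,0.36],[0,0,0,0,0.4],[0,0,0,0,0.45],[0,0,0,0,0.6],[0,0,0,0,0.8],[0,0,0,0,0.8],[0,0,0,0,0.8]]'; python3 -m inch '[[0,0,-0.008,0,0.8],[0,0,-0.025,0,0.8],[0,0,-0.05,0,0.8],[0,0,-0.08,0,0.8],[0,0,-0.1,0,0.8],[0,0,-0.11,0,0.8],[0,0,-0.11,0,0.8]]'; python3 -m inch '[[-0.02,0,0,0,1],[-0.045,0,0,0,1],[-0.06,0,0,0,1],[-0.06,0,0,0,1],[-0.06,0,0,0,1],[-0.06,0,0,0,1]]'
python3 - <<'E'
from m import *
p=capture("wrist"); save(p,"w9.png",(130,30,430,250),2.5); plate(p,125,(509,22))
for d in trace(p,"boss")[:2]:
    c,r=cv2.minEnclosingCircle(np.argwhere(d["pixels"])[:,::-1].astype(np.float32)); print("boss",d["conf"],c,r,ray(p,c,133),ray(p,c,155))
print(get_obs()["contact_force"],get_obs()["time"])
E
```

```text
time: 20.05
tool_pos: [509.3, 21.9, 313.0]
tcp_rot: [-3.142, -0.0, -3.054]
contact_force: [-0.2, 0.4, 0.0]
grip_width: 63.7
finger_force: 0.0
time: 20.63
tool_pos: [509.5, 21.9, 426.4]
tcp_rot: [-3.14, 0.006, -3.054]
contact_force: [-0.1, -0.2, 0.3]
grip_width: 73.3
finger_force: 0.0
time: 21.13
tool_pos: [568.4, 27.2, 422.4]
tcp_rot: [3.141, -0.002, -3.054]
contact_force: [-0.2, 0.4, -0.4]
grip_width: 91.7
finger_force: 0.0
plate [509.35  22.18] [41.59 84.59] long dir deg 97.81108
boss 0.56 (280.1027526855469, 128.28082275390625) 24.491790771484375 [510.08  22.03 133.  ] [508.84  21.92 155.  ]
[-0.64 -0.43  0.42] 21.2333
```

View pics/w9.png

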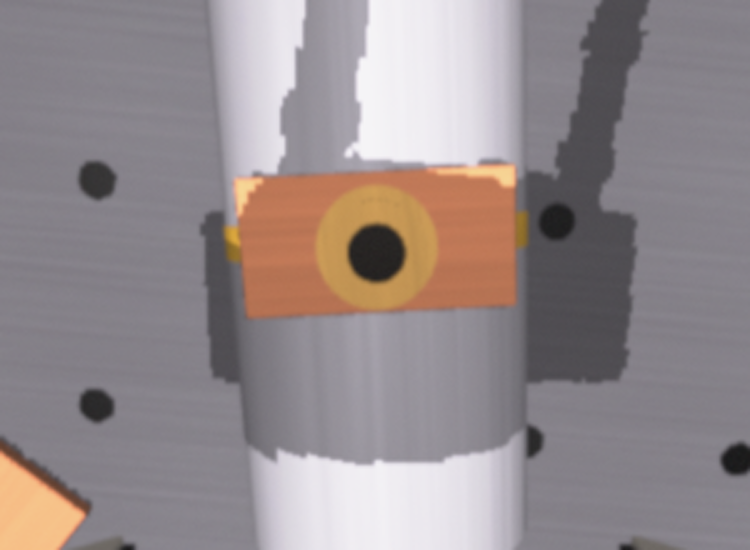

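The crop shows the boss standing in the middle of the level plate (crop (377,248)). The band emerges centred at both ends, and the plate and boss centres agree to about 1 mm. I let it rest briefly, then hand in.

```bash
python3 -m inch '[[0,0,0,0,1],[0,0,0,0,1],[0,0,0,0,1],[0,0,0,0,1],[0,0,0,0,1],[0,0,0,0,1]]' && python3 -c "from plant import *; print(close_job())"
```

```text
time: 21.73
tool_pos: [569.0, 27.2, 423.2]
tcp_rot: [-3.142, 0.0, -3.054]
contact_force: [-0.3, 0.2, -0.0]
grip_width: 91.6
finger_force: 0.0
the job is handed in; nothing more can be done
None
```

The job is handed in at about 22 s with no verdict shown: by the last camera check, the plate balances level and square within about 1 mm of the band middle on the crown, the boss stands upright within about 1 mm of its centre, and the arm is clear.

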